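# Put the three swapped vessels back in their own drip trays

### The job

The three vessels were put back in the wrong steel drip trays. Put each upright in the middle of its own tray: the dropper bottle in the round tray, the amber bottle in the square tray and the specimen pot in the oblong tray; the empty cork coaster may serve as a parking spot on the way. Tip nothing over, and leave the eraser, the card tube and the forceps where they lie.

Things in the scene. Friction and masses are not known exactly. Their poses are not given: they have to be found in the camera images.
- dropper_bottle: White plastic dropper bottle, loose, about 60 to 90 g, 106 mm tall: round body 36 mm across up to about 61 mm above its base, then a shoulder, and a thin pointed nozzle up to 106 mm. Origin: centre of its underside; z points up along it. At the start it stands in the oblong tray.
- amber_bottle: Small brown glass bottle with a black screw cap (fixed on), loose, about 60 to 90 g, 61 mm tall: round body 29 mm across up to about 38 mm, then the shoulder; the cap, 20 mm across, spans heights 47 to 61 mm. Origin: centre of its underside; z points up along it. At the start it stands in the round tray (another such bottle at the back of the table is not meant).
- specimen_pot: White round plastic pot with a red ribbed lid (fixed on), loose, about 60 to 90 g, 58 mm tall: foot 40 mm across, widening to about 44 mm under the lid; the lid is 49 mm across and spans heights 46 to 58 mm. Origin: centre of its underside; z points up along it. At the start it stands in the square tray (another red-lidded pot at the back of the table is not meant).
- round_tray: Round dark steel drip tray, fixed to the table: 70 mm across outside, 64 mm inside, rim 14 mm high, inner floor 6 mm above the table. Origin: centre of its underside, on the table.
- square_tray: Square dark steel drip tray, fixed to the table: 70 x 70 mm outside, 64 x 64 mm inside, rim 14 mm high, inner floor 6 mm above the table. Origin: centre of its underside, on the table; x and y along its sides.
- oblong_tray: Oblong dark steel drip tray, fixed to the table: 70 mm along its x and 110 mm along its y outside, 64 x 104 mm inside, rim 14 mm high, inner floor 6 mm above the table. Origin: centre of its underside, on the table.
- cork_coaster: Flat round cork coaster without a rim, fixed to the table, 84 mm across and 6 mm thick, empty at the start. Origin: centre of its underside, on the table.
- eraser: Eraser in a blue card sleeve, loose, 20 x 45 x 12 mm, lying between the trays; to be left alone. Origin: centre of its underside; y along its length.
- card_tube: White card core of a paper roll, loose, lying near the microscope, 96 mm long along its x, 37 mm across; to be left alone. Origin: under its middle, on the table.
- forceps: Thin steel forceps, loose, lying behind the trays, 110 mm long along its y, 8 mm high; to be left alone. Origin: under its middle, on the table.
There are look-alikes about, which are no part of the job. Leave any purple look-alike of the specimen_pot alone.

How it is judged (in metres and radians):
At the end, for the whole second after the job is handed in: The dropper bottle stands in the round tray, the amber bottle in the square tray and the specimen pot in the oblong tray, each upright (within 0.1 rad), flat on the tray's floor, its axis within 14 mm of the tray's centre, released and at rest (horizontal distance between dropper_bottle and round_tray below 0.014 m and horizontal distance between amber_bottle and square_tray below 0.014 m and horizontal distance between specimen_pot and oblong_tray below 0.014 m and height (world z) of each of dropper_bottle, amber_bottle, specimen_pot below 0.01 m and angle between each of dropper_bottle, amber_bottle, specimen_pot's own z axis and vertical below 0.1 rad and linear speed of each of dropper_bottle, amber_bottle, specimen_pot below 0.02 m/s); the robot touches nothing.
It fails at once if a vessel is tipped over (more than 0.9 rad) (angle between any of dropper_bottle, amber_bottle, specimen_pot's own z axis and vertical above 0.9 rad).
It fails at once if the eraser, the card tube or the forceps is moved by more than 30 mm (distance of any of eraser, card_tube, forceps from where it was at the start of the episode above 0.03 m).
It also fails if it takes over 104 s, if anything falls off the work surface, if the arm or the gripper's body presses on something with over 40 N, if the wrist force passes 120 N, or if a joint passes its speed limit or range.

### The arm

A 6-joint arm with a two-finger parallel gripper is mounted at the origin on a cart in front of the work surface, level with it; the furniture and walls round the work are solid. World frame = base frame: x ahead of the robot, y to its left, z up, the work surface at z = 0. Lengths are in mm, angles in rad, forces in N, time in s.
With the tool pointing down it reaches from about 275 to 1000 mm from the base axis. Payload 8.4 kg.
Tool frame: the origin (TCP) lies between the finger pads; the fingertips stand r.finger_overhang ahead of it and the grasp point (between the pads) is the TCP (r.finger_overhang is the distance from the TCP to the fingertips, in mm); z points along the fingers, y is the line along which they close (so a half turn about z gives the same grasp; the last joint's range is limited). The gripper opens to 85 mm and grips with 20 to 120 N. Pads are 22 mm wide; open, the fingers measure 114 mm over their backs; the gripper's body (76 mm by 85 mm) begins 54 mm behind the grasp point. The pads swing forward as they close: fully open they stand 13 mm farther back than shut.
Start: joints at [1.257, 0.353, 1.633, -0, 1.155, -0.002], TCP at [191.731, 594.867, 250.281] pointing down, gripper open.
Joint ranges: [-2.63, 2.63], [-0.92, 2.1], [0.06, 2.66], [-1.3, 4.44], [0, 2.69], [-3.02, 3.02]. Speed limits (rad/s): [2.22, 2.22, 2.79, 3.14, 3.14, 3.14].

### API

Orientations are given as [roll, pitch, yaw] about the fixed x, y, z axes, in that order (R = Rz(yaw) Ry(pitch) Rx(roll)).
In Python, from rig import r, cams, sign_off gives the robot as it stands.
- The arm moves only by the shell command python3 -m crank 'ROWS' [FORCE]. ROWS is JSON, a list of rows, each a list of 7 numbers: the shift along the tool's x, y, z in m, then the turn, a rotation vector about the tool's x, y, z in rad, then the closure, from 0 (fully open) to 1 (shut). In form: [[dx, dy, dz, ax, ay, az, gripper], ...]. A call has 1 to 5 rows; each row is the pose to reach, as a shift and turn from the pose commanded when the call began, along the tool's axes at that moment; what a row does not reach only later rows make up. A row lasts 1/10 s, in which the tool goes at most 50 mm and 8.59 degrees, less where a joint would pass 70% of its speed; a pose out of reach is approached as far as the arm can. A call with a gripper value outside its range is refused whole. The fingers move at their own pace and stop on an object; FORCE is the grip in N (left out, the last holds). Time passes only in rows, so rows that repeat a pose let the fingers close. It gives the time, the measured TCP pose, the force, the opening and the grip force at its end, in the units of the state.
- r.sense(): the state, without advancing time (a new reading comes with each control period).
- cams.grab_frame(name): name is "scene" or "top" or "wrist"; returns a dict with "image" (384x512x3 uint8, red, green, blue), "fx", "fy", "cx", "cy" (pixels), "position" and "orientation" of the camera in the world. Camera axes: x right, y down, z forward; pixel columns grow to the right and rows downward; lengths in mm; the calibration is good to about 2 mm. A picture is of the moment at which its call begins. There is no depth.
- sign_off(): hands the job in; it is judged then, once.
The state is a dict: "clock": time; "qpos": joint angles; "qvel": joint speeds; "joint_efforts": joint torques, N m; "eef_pos": TCP position; "tcp_rot": TCP orientation; "contact_force": force on the tool from outside, world axes, zero at the start; "wrist_torque": the same for the moment, N m; "opening": opening from 0.0 (shut) to 1.0 (fully open); "grasp_force": force on a finger pad.
Only numpy, scipy, OpenCV 4.12 (cv2) and the standard library are available. Lean on these libraries where they do the work, as an engineer would, in place of code of your own. Each camera call takes 0.05 s, during which the arm holds its last target. There are 200 camera calls.

## Working session

There is one attempt and no reset: what is moved stays moved. The work goes in short steps, Python scripts to look and compute and a shell command to move; the robot and the scene stay as the last step left them, time stands still between calls to the robot, and variables do not carry over. Pictures are saved under pics/ and viewed, at most 14 in all, crops included, and the job is handed in when it is done.

```bash
mkdir -p pics; ls; cat > h.py <<'E'
import numpy as np, cv2
from scipy.spatial.transform import Rotation as R
from rig import r, cams
def snap(n,f):
    d=cams.grab_frame(n); cv2.imwrite('pics/'+f,cv2.cvtColor(d['image'],cv2.COLOR_RGB2BGR)); return d
def rot(d):
    o=np.array(d['orientation'],float)
    return o if o.shape==(3,3) else (R.from_euler('xyz',o).as_matrix() if o.size==3 else R.from_quat(o).as_matrix())
def plane(d,u,v,z):
    c=np.array(d['position'],float); w=rot(d)@np.array([(u-d['cx'])/d['fx'],(v-d['cy'])/d['fy'],1])
    return c+w*(z-c[2])/w[2]
def proj(d,p):
    q=rot(d).T@(np.array(p,float)-np.array(d['position'],float)); return [d['fx']*q[0]/q[2]+d['cx'],d['fy']*q[1]/q[2]+d['cy']]
E
python3 - <<'E'
from h import *
for n in ['top','scene','wrist']:
    d=snap(n,n+'0.png'); print(n,d['fx'],d['cx'],d['cy'],d['position'],d['orientation'])
print(r.sense(), r.finger_overhang)
E
```

```text
pics
top 385.53809032456303 257.51247747619993 185.83329173267038 [389.8138555    2.00428055 896.43618693] [-2.95620592 -0.01670147 -1.54434602]
scene 456.8573319752117 248.72040705469166 187.8080989473303 [ 158.50659394 -524.44934164  678.14725461] [-2.34552566  0.00641002 -0.65557792]
wrist 267.60047207764575 259.4885498499579 192.83665904186802 [112.32662883 619.38381606 372.70142096] [2.81219875e+00 8.02166292e-04 1.25942861e+00]
{'clock': 0.15, 'qpos': array([ 1.25660523e+00,  3.53516016e-01,  1.63394744e+00, -8.31296218e-06,
        1.15523279e+00, -2.40307460e-03]), 'qvel': array([-0.00050994, -0.00172587, -0.00124592,  0.00071215,  0.00043853,
       -0.00045135]), 'joint_efforts': array([ 1.17616355e-04, -6.05646801e+01, -3.42341995e+01, -1.08903139e-04,
        6.05539070e-03, -3.52862094e-05]), 'eef_pos': array([191.62258872, 594.53548675, 249.72408978]), 'tcp_rot': array([-3.14048904e+00,  4.94967958e-06,  2.82980800e+00]), 'contact_force': array([ 0.16799062, -0.11195312, -0.33394283]), 'wrist_torque': array([0.01632518, 0.03019596, 0.0168439 ]), 'grasp_force': 0.0, 'opening': 1.0022352737726805} 19.0
```

View pics/top0.png

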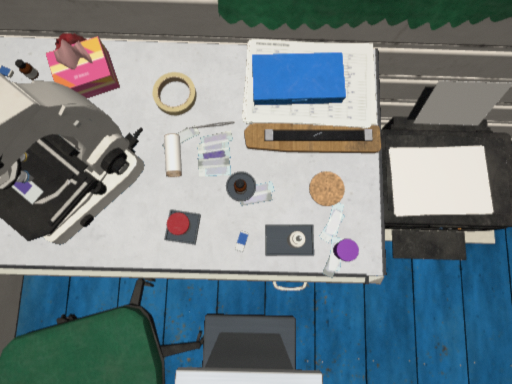

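View pics/scene0.png

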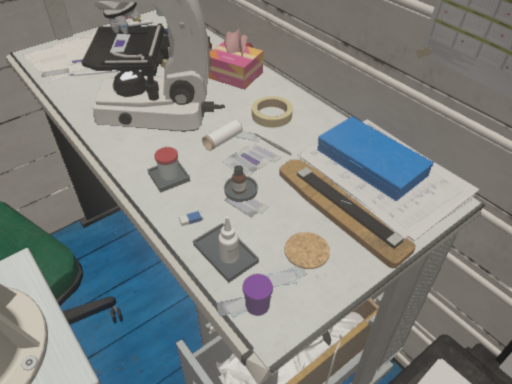

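The top view shows these candidates:
- Pots: red lid at (177,223) in the square tray, and a purple look-alike at (346,250).
- Amber bottles: (240,186) in the round tray, and another at (27,70) at the back.
- Dropper bottle: (297,239) in the oblong tray.
- Round cork coaster: (326,189).
- Left alone: eraser (242,240), card tube (173,155), forceps (210,127).

By the description I choose the red-lidded pot in the square tray and the amber bottle in the round tray. Next I measure and check with a close crop.

```bash
cat > m.py <<'E'
from h import *
d=snap('top','t1.png'); im=cv2.imread('pics/t1.png'); hsv=cv2.cvtColor(im,cv2.COLOR_BGR2HSV)
def blobs(mask,z,box,name,mn=30):
    m=np.zeros_like(mask); x0,y0,x1,y1=box; m[y0:y1,x0:x1]=mask[y0:y1,x0:x1]
    for c in cv2.findContours(m,0,2)[0]:
        if cv2.contourArea(c)<mn: continue
        P=np.array([plane(d,u,v,z)[:2] for u,v in c[:,0]],np.float32)
        (cx,cy),(w,h),a=cv2.minAreaRect(P); e,rad=cv2.minEnclosingCircle(P)
        print(name,'rect',np.round([cx,cy,w,h,a],1),'circ',np.round([*e,rad],1))
dark=((hsv[...,2]<105)&(hsv[...,1]<90)).astype(np.uint8)*255
dark=cv2.morphologyEx(dark,cv2.MORPH_CLOSE,np.ones((3,3)))
blobs(dark,14,(155,200,215,255),'square')
blobs(dark,14,(215,165,265,205),'round')
blobs(dark,14,(258,215,322,262),'oblong')
red=((hsv[...,1]>130)&((hsv[...,0]<8)|(hsv[...,0]>172))).astype(np.uint8)*255
blobs(red,58,(155,200,215,255),'pot lid')
br=((hsv[...,0]<25)&(hsv[...,1]>90)).astype(np.uint8)*255
blobs(br,45,(225,170,258,203),'amber',8)
wh=(hsv[...,2]>150).astype(np.uint8)*255
blobs(wh,61,(268,228,310,252),'dropper')
cork=((hsv[...,0]<25)&(hsv[...,1]>70)).astype(np.uint8)*255
blobs(cork,6,(300,165,352,212),'cork')
blobs((hsv[...,1]>100).astype(np.uint8)*255,12,(228,225,256,256),'eraser',15)
pu=((hsv[...,0]>125)&(hsv[...,0]<160)&(hsv[...,1]>100)).astype(np.uint8)*255
blobs(pu,58,(325,230,365,270),'purple')
cv2.imwrite('pics/crop1.png',cv2.resize(im[140:275,150:360],None,fx=3.8,fy=3.8,interpolation=2))
E
python3 m.py
```

```text
square rect [456.  159.5  69.2  66.3  82.9] circ [455.9 160.2  45.9]
round rect [554.3  31.3  66.3  62.9   1.7] circ [553.7  30.4  33.9]
oblong rect [434.  -84.   65.4 106.4   1.5] circ [432.8 -83.6  61.5]
pot lid rect [459.4 163.1  45.4  45.7   1.6] circ [459.7 162.8  24.1]
amber rect [547.6  31.8  21.9  25.5   8.2] circ [548.7  31.8  14.5]
dropper rect [434.  -95.9  32.2  30.2   0.6] circ [433.9 -95.6  17.2]
cork rect [ 555.9 -171.    79.    82.6    1.7] circ [ 556.  -171.    41.3]
eraser rect [433.9  23.5  16.6  22.1  73.3] circ [433.4  23.2  13.3]
purple rect [ 412.5 -201.2   42.5   50.1    1.5] circ [ 412.6 -201.5   25.5]
```

View pics/crop1.png

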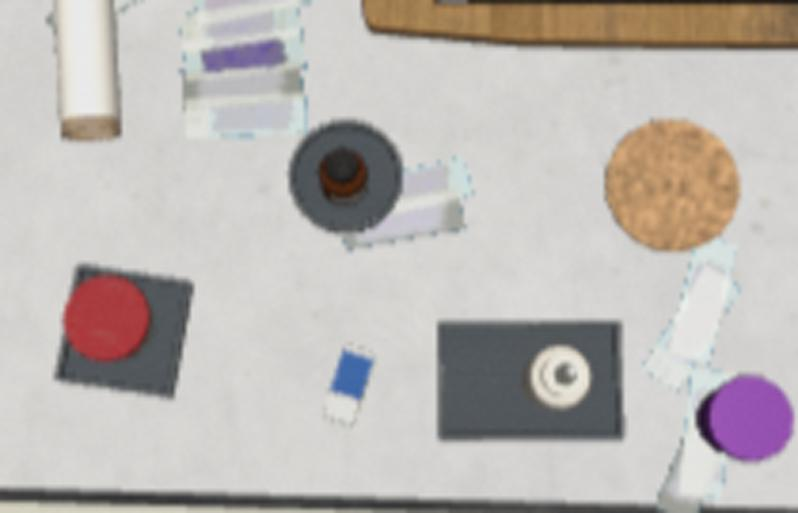

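The crop confirms the choice: red pot (107,318), amber bottle (343,170) and dropper (560,377) each stand in the trays described. The purple pot at (750,418) is left alone. The measured sizes match the given ones. The plan is dropper to cork, pot to oblong, amber to square, then dropper to round.

```bash
python3 -m crank '[[-0.03,-0.04,0,0,0,-0.06,0],[-0.06,-0.08,0,0,0,-0.12,0],[-0.09,-0.12,0,0,0,-0.2,0],[-0.12,-0.16,0,0,0,-0.26,0],[-0.15,-0.2,0,0,0,-0.313,0]]' 40
```

```text
clock: 0.7
eef_pos: [273.3, 356.6, 250.2]
tcp_rot: [-3.142, 0.0, -3.137]
contact_force: [1.3, 0.1, 0.6]
opening: 1.0
grasp_force: 0.0
```

```bash
python3 -m crank '[[-0.016,-0.045,0,0,0,0,0],[-0.032,-0.09,0,0,0,0,0],[-0.048,-0.135,0,0,0,0,0],[-0.064,-0.18,0,0,0,0,0],[-0.08,-0.226,0,0,0,0,0]]' && python3 -m crank '[[-0.016,-0.045,0,0,0,0,0],[-0.032,-0.09,0,0,0,0,0],[-0.048,-0.135,0,0,0,0,0],[-0.064,-0.18,0,0,0,0,0],[-0.08,-0.226,0,0,0,0,0]]'; python3 - <<'E'
from h import *
d=snap('wrist','w1.png'); print(r.sense()['eef_pos'],d['position'],d['orientation'])
for z in (67,112): print(proj(d,(434,-95.5,z)))
E
```

```text
clock: 1.2
eef_pos: [353.6, 130.9, 250.5]
tcp_rot: [3.141, 0.001, -3.14]
contact_force: [0.8, -0.1, 0.7]
opening: 1.005
grasp_force: 0.0
clock: 1.7
eef_pos: [433.9, -95.4, 250.5]
tcp_rot: [3.142, 0.001, -3.141]
contact_force: [0.6, 1.0, 0.1]
opening: 0.998
grasp_force: 0.0
[ 436.62992322 -101.09395925  250.86503573] [350.50360226 -96.24964873 373.47795882] [ 2.81147897e+00 -2.22645913e-04  1.57203511e+00]
[np.float64(259.9764655341473), np.float64(175.65243500352955)]
[np.float64(260.06192335778576), np.float64(187.21073609451483)]
```

View pics/w1.png

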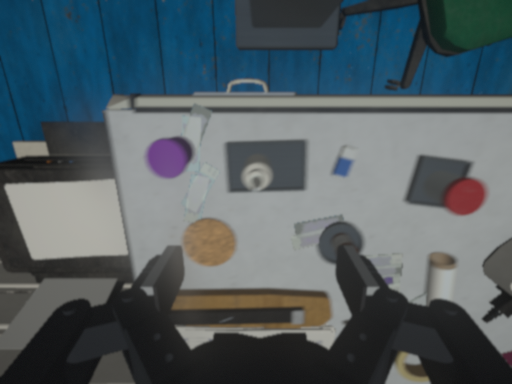

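The wrist view has image up toward the robot and right as +y. It shows the dropper at (257,177) in the oblong tray, the coaster at (208,242), the round tray at (341,242) and the square tray at (437,182). The arm was still settling, so I measure again at rest.

```bash
cat > wm.py <<'E'
from h import *
import sys
def measure(fn,show=True):
    for _ in range(3): d=cams.grab_frame('wrist')
    im=cv2.cvtColor(d['image'],cv2.COLOR_RGB2BGR); cv2.imwrite('pics/'+fn,im)
    hsv=cv2.cvtColor(im,cv2.COLOR_BGR2HSV); s=r.sense()
    print('tcp',np.round(s['eef_pos'],1),np.round(s['tcp_rot'],3))
    return d,im,hsv
def blob(d,mask,z,name,box=None,mn=60):
    m=mask.astype(np.uint8)*255
    if box: k=np.zeros_like(m); x0,y0,x1,y1=box; k[y0:y1,x0:x1]=m[y0:y1,x0:x1]; m=k
    for c in cv2.findContours(m,0,2)[0]:
        if cv2.contourArea(c)<mn: continue
        P=np.array([plane(d,u,v,z)[:2] for u,v in c[:,0]],np.float32)
        (a,b),(w,h),t=cv2.minAreaRect(P); e,q=cv2.minEnclosingCircle(P)
        print(name,'rect',np.round([a,b,w,h,t],1),'circ',np.round([*e,q],1))
E
python3 - <<'E'
from wm import *
d,im,hsv=measure('w2.png'); H,S,V=[hsv[...,i] for i in range(3)]
blob(d,(V>140),67,'dropper',(235,155,280,200))
blob(d,(H<25)&(S>70),6,'cork',(175,210,240,272))
dk=(V<110)&(S<90)
blob(d,dk,14,'oblong',(215,130,315,200)); blob(d,dk,14,'square',(400,145,480,215))
blob(d,(S>130)&((H<8)|(H>172)),64,'pot',(430,165,500,225))
E
```

```text
tcp [433.5 -94.3 250. ] [ 3.141e+00 -1.000e-03  3.140e+00]
dropper rect [455.8 -99.6  53.6  15.3  89.8] circ [459.  -99.6  27.2]
dropper rect [432.9 -95.9  30.8  30.5  89.8] circ [433.5 -96.1  15.9]
cork rect [ 556.3 -170.6   77.8   80.4   88.3] circ [ 556.8 -171.4   41. ]
oblong rect [455.5 -95.9  11.2  13.1  89.8] circ [455.8 -95.9   6.9]
oblong rect [434.  -83.6  70.4 108.8   1.6] circ [434.  -83.6  63.1]
square rect [458.  159.9  85.3  72.6  82.1] circ [455.6 155.8  49.5]
pot rect [460.  160.4  46.3  43.8  72.3] circ [459.6 160.3  23.6]
```

```bash
python3 -m crank '[[0,-0.001,0.045,0,0,0,0],[0,-0.001,0.09,0,0,0,0],[0,-0.001,0.13,0,0,0,0],[0,-0.001,0.16,0,0,0,0],[0,-0.001,0.17,0,0,0,0]]' && python3 -m crank '[[0,0,0.006,0,0,0,0],[0,0,0.011,0,0,0,0],[0,0,0.016,0,0,0,0],[0,0,0.016,0,0,0,0]]' && python3 -m crank '[[0,0,0,0,0,0,0.3],[0,0,0,0,0,0,0.6],[0,0,0,0,0,0,1],[0,0,0,0,0,0,1],[0,0,0,0,0,0,1]]' 30 && python3 -m crank '[[0,0,0,0,0,0,1],[0,0,0,0,0,0,1],[0,0,0,0,0,0,1],[0,0,0,0,0,0,1],[0,0,0,0,0,0,1]]' 30; python3 - <<'E'
from h import *
d=snap('wrist','w3.png')
E
```

```text
clock: 2.4
eef_pos: [431.5, -92.6, 77.9]
tcp_rot: [3.14, -0.005, -3.139]
contact_force: [-0.3, -0.9, 0.4]
opening: 1.0
grasp_force: 0.0
clock: 2.8
eef_pos: [434.1, -94.3, 64.7]
tcp_rot: [-3.141, 0.001, -3.14]
contact_force: [-0.2, 0.0, 0.2]
opening: 1.0
grasp_force: 0.0
clock: 3.3
eef_pos: [434.0, -94.4, 64.7]
tcp_rot: [-3.141, 0.001, -3.14]
contact_force: [-0.6, -0.9, 5.2]
opening: 0.395
grasp_force: 29.5
clock: 3.8
eef_pos: [434.0, -94.4, 64.7]
tcp_rot: [-3.141, 0.001, -3.14]
contact_force: [-0.5, -1.0, 5.9]
opening: 0.391
grasp_force: 29.5
```

View pics/w3.png

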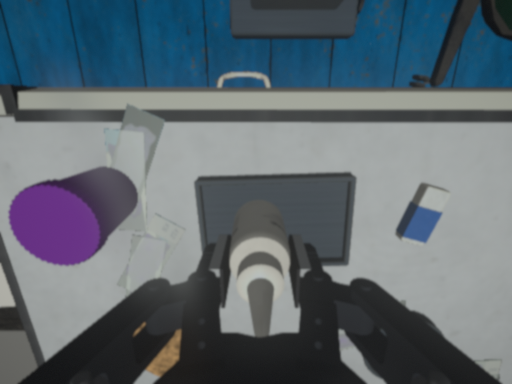

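Dropper held upright between the pads at (260,260), nozzle clear of the gripper body. The opening reads 0.39 (33 mm), so I do a test lift.

```bash
python3 -m crank '[[0,0,-0.005,0,0,0,1],[0,0,-0.015,0,0,0,1],[0,0,-0.03,0,0,0,1],[0,0,-0.05,0,0,0,1],[0,0,-0.05,0,0,0,1]]' 30; python3 - <<'E'
from h import *
d=snap('wrist','w4.png');s=snap('scene','s4.png')
a=cv2.imread('pics/w4.png')[120:384,130:400];b=cv2.imread('pics/s4.png')[170:302,150:285]
cv2.imwrite('pics/c4.png',np.hstack([a,cv2.resize(b,None,fx=2,fy=2)]))
E
```

```text
clock: 4.35
eef_pos: [435.2, -94.6, 116.7]
tcp_rot: [-3.141, 0.004, -3.14]
contact_force: [-0.4, -0.3, 0.1]
opening: 0.398
grasp_force: 30.1
```

View pics/c4.png

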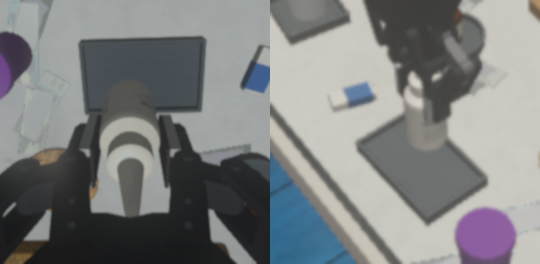

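Lifted cleanly. The left half shows the tray empty below the bottle, and the right half shows the bottle upright in the gripper. I carry it to the coaster at a slow pace.

```bash
python3 -m crank '[[-0.02,-0.012,0,0,0,0,1],[-0.05,-0.031,0,0,0,0,1],[-0.085,-0.053,0,0,0,0,1],[-0.11,-0.069,0,0,0,0,1],[-0.122,-0.076,0,0,0,0,1]]' && python3 -m crank '[[0,0,0.01,0,0,0,1],[0,0,0.025,0,0,0,1],[0,0,0.038,0,0,0,1],[0,0,0.045,0,0,0,1],[0,0,0.045,0,0,0,1]]' && python3 -m crank '[[0,0,0.002,0,0,0,1],[0,0,0.004,0,0,0,1],[0,0,0.005,0,0,0,1],[0,0,0.005,0,0,0,1]]'
```

```text
clock: 4.95
eef_pos: [557.5, -171.4, 113.4]
tcp_rot: [-3.141, 0.0, -3.141]
contact_force: [-0.0, -0.1, -0.6]
opening: 0.395
grasp_force: 30.1
clock: 5.45
eef_pos: [554.2, -169.4, 67.7]
tcp_rot: [3.141, -0.003, -3.14]
contact_force: [-0.7, 0.8, -0.7]
opening: 0.396
grasp_force: 30.1
clock: 5.85
eef_pos: [556.1, -170.3, 64.8]
tcp_rot: [-3.141, 0.001, -3.14]
contact_force: [-0.6, 0.1, 2.0]
opening: 0.394
grasp_force: 30.4
```

```bash
python3 -m crank '[[0,0,0,0,0,0,0.5],[0,0,0,0,0,0,0.4],[0,0,0,0,0,0,0.2],[0,0,0,0,0,0,0],[0,0,0,0,0,0,0]]' && python3 -m crank '[[0,0,-0.01,0,0,0,0],[0,0,-0.03,0,0,0,0],[0,0,-0.07,0,0,0,0],[0,0,-0.115,0,0,0,0],[0,0,-0.16,0,0,0,0]]'; python3 - <<'E'
from wm import *
d,im,hsv=measure('w5.png'); H,S,V=[hsv[...,i] for i in range(3)]
print(proj(d,(556,-171,67)),proj(d,(556,-171,112)))
print(proj(d,(459.5,161.5,64)))
E
```

```text
clock: 6.35
eef_pos: [555.8, -170.2, 64.3]
tcp_rot: [3.142, -0.0, -3.14]
contact_force: [-0.0, 0.3, 0.3]
opening: 1.002
grasp_force: 0.0
clock: 6.85
eef_pos: [555.4, -170.1, 226.5]
tcp_rot: [3.142, -0.0, -3.14]
contact_force: [0.2, 0.3, 0.0]
opening: 1.003
grasp_force: 0.0
tcp [ 557.7 -170.8  228.5] [-3.139  0.007 -3.14 ]
[np.float64(260.756457495811), np.float64(175.9186322772816)] [np.float64(260.82092436776117), np.float64(188.8491675040347)]
[np.float64(593.844529782793), np.float64(82.8096926197687)]
```

View pics/w5.png

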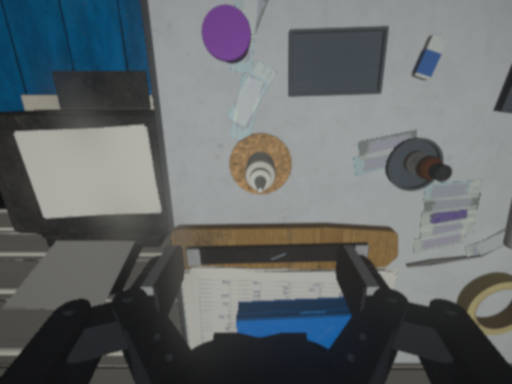

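The dropper stands upright on the coaster at (260,175), as predicted. Next is the pot.

```bash
python3 -m crank '[[0.012,0.04,0,0,0,0,0],[0.024,0.083,0,0,0,0,0],[0.036,0.125,0,0,0,0,0],[0.048,0.166,0,0,0,0,0]]' && python3 -m crank '[[0.012,0.04,0,0,0,0,0],[0.024,0.083,0,0,0,0,0],[0.036,0.125,0,0,0,0,0],[0.048,0.166,0,0,0,0,0],[0.048,0.166,0,0,0,0,0]]'; python3 - <<'E'
from wm import *
d,im,hsv=measure('w6.png'); H,S,V=[hsv[...,i] for i in range(3)]
blob(d,(S>130)&((H<8)|(H>172)),64,'pot',(200,100,330,240))
dk=(V<110)&(S<90)
blob(d,dk,14,'square',(190,90,330,240))
E
```

```text
clock: 7.4
eef_pos: [506.1, -2.8, 223.3]
tcp_rot: [3.142, -0.002, -3.141]
contact_force: [0.3, 0.2, -0.6]
opening: 0.999
grasp_force: 0.0
clock: 7.9
eef_pos: [457.3, 165.3, 223.4]
tcp_rot: [3.141, -0.002, -3.137]
contact_force: [-0.7, -0.2, -0.5]
opening: 1.0
grasp_force: 0.0
tcp [458.8 161.5 223.6] [-3.141e+00 -1.000e-03 -3.139e+00]
pot rect [460.3 162.3  44.6  43.8  45. ] circ [460.4 162.   22.9]
square rect [457.4 160.7  70.4  71.7  82.9] circ [457.2 160.6  48.4]
square rect [3.634e+02 1.611e+02 2.200e+00 1.617e+02 2.000e-01] circ [364.  161.1  80.9]
```

View pics/w6.png

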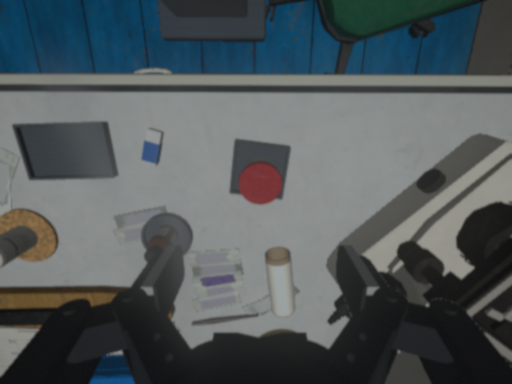

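The pot's red lid is at (261,183) over the square tray; measured at (460,162). The eraser (151,145), card tube (280,282) and microscope foot are all clear of the fingers. I descend onto the lid.

```bash
python3 -m crank '[[-0.001,0,0.045,0,0,0,0],[-0.001,0,0.09,0,0,0,0],[-0.001,0,0.125,0,0,0,0],[-0.001,0,0.145,0,0,0,0],[-0.001,0,0.15,0,0,0,0]]' && python3 -m crank '[[0,0,0.006,0,0,0,0],[0,0,0.011,0,0,0,0],[0,0,0.015,0,0,0,0],[0,0,0.015,0,0,0,0]]' && python3 -m crank '[[0,0,0,0,0,0,0.3],[0,0,0,0,0,0,0.6],[0,0,0,0,0,0,1],[0,0,0,0,0,0,1],[0,0,0,0,0,0,1]]' 30 && python3 -m crank '[[0,0,0,0,0,0,1],[0,0,-0.005,0,0,0,1],[0,0,-0.015,0,0,0,1],[0,0,-0.03,0,0,0,1],[0,0,-0.05,0,0,0,1]]' 30; python3 - <<'E'
from h import *
d=snap('wrist','w7.png');s=snap('scene','s7.png')
a=cv2.imread('pics/w7.png')[120:384,130:400];b=cv2.imread('pics/s7.png')[80:212,90:225]
cv2.imwrite('pics/c7.png',np.hstack([a,cv2.resize(b,None,fx=2,fy=2)]))
E
```

```text
clock: 8.55
eef_pos: [458.9, 159.8, 71.8]
tcp_rot: [-3.14, -0.005, 3.141]
contact_force: [-0.6, 0.3, 0.4]
opening: 0.999
grasp_force: 0.0
clock: 8.95
eef_pos: [460.6, 161.7, 59.5]
tcp_rot: [3.141, 0.001, -3.141]
contact_force: [-0.3, -0.3, 0.8]
opening: 1.001
grasp_force: 0.0
clock: 9.45
eef_pos: [460.7, 161.9, 59.8]
tcp_rot: [3.141, 0.001, -3.14]
contact_force: [-0.8, -0.5, 5.9]
opening: 0.561
grasp_force: 30.1
clock: 9.95
eef_pos: [459.8, 161.6, 109.9]
tcp_rot: [-3.141, -0.001, -3.14]
contact_force: [-0.3, -0.4, -0.4]
opening: 0.561
grasp_force: 31.0
```

View pics/c7.png

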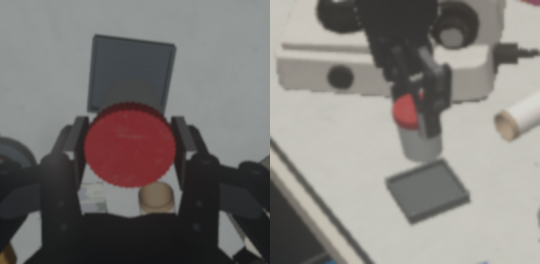

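The pot is gripped level by its lid (opening 48 mm) and lifted clear; the square tray is empty. I carry it to the oblong tray.

```bash
python3 -m crank '[[0.002,-0.02,0,0,0,0,1],[0.006,-0.055,0,0,0,0,1],[0.01,-0.095,0,0,0,0,1],[0.013,-0.125,0,0,0,0,1]]' && python3 -m crank '[[0.004,-0.04,0,0,0,0,1],[0.009,-0.08,0,0,0,0,1],[0.012,-0.108,0,0,0,0,1],[0.013,-0.12,0,0,0,0,1],[0.013,-0.12,0,0,0,0,1]]' && python3 -m crank '[[0,0,0,0,0,0,1],[0,0,0.015,0,0,0,1],[0,0,0.03,0,0,0,1],[0,0,0.042,0,0,0,1],[0,0,0.045,0,0,0,1]]' && python3 -m crank '[[0,0,0.002,0,0,0,1],[0,0,0.004,0,0,0,1],[0,0,0.005,0,0,0,1],[0,0,0.005,0,0,0,1]]'
```

```text
clock: 10.45
eef_pos: [446.7, 35.2, 109.1]
tcp_rot: [-3.141, -0.001, -3.14]
contact_force: [0.3, -0.7, -0.5]
opening: 0.561
grasp_force: 31.1
clock: 10.95
eef_pos: [434.5, -84.3, 109.2]
tcp_rot: [3.142, -0.0, 3.14]
contact_force: [0.0, 0.8, -0.2]
opening: 0.56
grasp_force: 31.2
clock: 11.45
eef_pos: [434.0, -82.2, 63.1]
tcp_rot: [3.141, -0.002, -3.139]
contact_force: [-0.4, 0.2, -0.6]
opening: 0.557
grasp_force: 31.2
clock: 11.85
eef_pos: [435.2, -83.2, 59.9]
tcp_rot: [3.142, 0.001, -3.141]
contact_force: [-0.8, 1.7, 3.1]
opening: 0.555
grasp_force: 31.5
```

```bash
python3 -m crank '[[0,0,0,0,0,0,0.35],[0,0,0,0,0,0,0.2],[0,0,0,0,0,0,0],[0,0,0,0,0,0,0],[0,0,0,0,0,0,0]]' && python3 -m crank '[[0,0,-0.01,0,0,0,0],[0,0,-0.03,0,0,0,0],[0,0,-0.07,0,0,0,0],[0,0,-0.115,0,0,0,0],[0,0,-0.16,0,0,0,0]]' && python3 -m crank '[[-0.03,0.03,0,0,0,0,0],[-0.06,0.06,0,0,0,0,0],[-0.09,0.09,0,0,0,0,0],[-0.116,0.115,0,0,0,0,0],[-0.116,0.115,0,0,0,0,0]]'; python3 - <<'E'
from wm import *
d,im,hsv=measure('w8.png'); H,S,V=[hsv[...,i] for i in range(3)]
dk=(V<110)&(S<90)
blob(d,(S>130)&((H<8)|(H>172)),64,'pot',(40,0,260,150))
blob(d,dk,14,'oblong',(40,0,230,150))
blob(d,dk,14,'square',(330,40,512,160))
blob(d,dk|((H<25)&(S>70)),14,'round',(190,110,320,240))
cv2.imwrite('pics/c8.png',cv2.resize(im[0:240],None,fx=1.5,fy=1.5))
E
```

```text
clock: 12.35
eef_pos: [434.7, -83.3, 59.3]
tcp_rot: [-3.142, 0.0, -3.14]
contact_force: [-0.4, 0.9, -0.3]
opening: 0.999
grasp_force: 0.0
clock: 12.85
eef_pos: [434.1, -83.2, 221.5]
tcp_rot: [3.142, -0.0, -3.14]
contact_force: [0.8, -0.2, 0.6]
opening: 0.999
grasp_force: 0.0
clock: 13.35
eef_pos: [553.3, 34.5, 220.2]
tcp_rot: [3.141, 0.003, -3.138]
contact_force: [-0.6, -0.9, -0.3]
opening: 0.999
grasp_force: 0.0
tcp [549.7  31.6 219.3] [-3.141e+00 -1.000e-03 -3.140e+00]
pot rect [ 4.361e+02 -8.220e+01  4.480e+01  4.790e+01  2.000e-01] circ [436.3 -82.2  24. ]
oblong rect [435.4 -82.4  70.8 112.4   1.7] circ [435.5 -82.5  64.8]
oblong rect [ 418.1 -194.2   32.3   43.9   75.3] circ [ 416.5 -200.8   23.7]
oblong rect [ 3.857e+02 -9.930e+01  3.680e+01  1.971e+02  2.000e-01] circ [367.7 -99.4  98.5]
square rect [5.166e+02 3.224e+02 3.410e+01 4.350e+01 2.000e-01] circ [521.7 322.4  24.9]
square rect [458.3 158.4  73.6  70.6  83. ] circ [458.5 158.5  49.4]
round rect [ 6.426e+02 -2.200e+01  7.700e+00  8.410e+01  2.000e-01] circ [646.1 -22.   42. ]
round rect [556.3  30.8  69.3  69.5  44.8] circ [554.7  30.2  36.3]
```

View pics/c8.png

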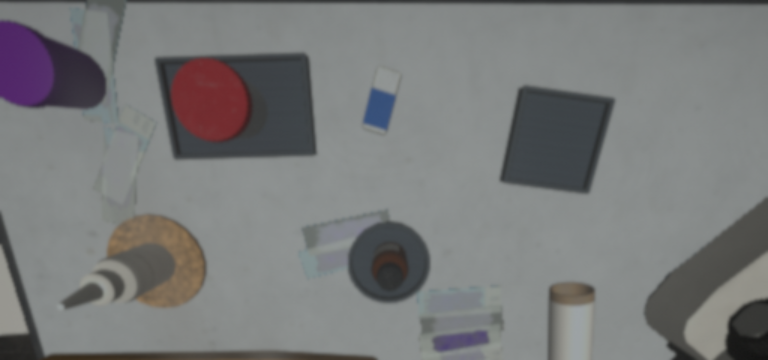

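The pot sits centred in the oblong tray, lid at crop (210,100). The amber bottle is in the round tray, with its cap top at crop (390,275), i.e. pixel (260,183); the square tray at crop (556,140) is empty. I locate the amber cap.

```bash
python3 - <<'E'
from wm import *
d,im,hsv=measure('w9.png'); H,S,V=[hsv[...,i] for i in range(3)]
print(plane(d,260,183.3,67))
cap=(V<48); blob(d,cap,67,'cap',(240,160,285,205),30)
blob(d,(H<25)&(S>70)|(V<48),55,'amber',(240,155,285,205),30)
E
```

```text
tcp [549.6  31.  219.5] [-3.141 -0.    -3.141]
[549.44899437  30.89748542  67.        ]
cap rect [5.458e+02 3.140e+01 8.900e+00 1.610e+01 1.000e-01] circ [548.6  31.4   8.2]
amber rect [5.458e+02 3.150e+01 1.610e+01 2.350e+01 1.000e-01] circ [548.8  31.3  12.2]
```

```bash
python3 -m crank '[[0,0,0.045,0,0,0,0],[0,0,0.09,0,0,0,0],[0,0,0.135,0,0,0,0],[0,0,0.16,0,0,0,0],[0,0,0.165,0,0,0,0]]' && python3 -m crank '[[0,0,0.006,0,0,0,0],[0,0,0.011,0,0,0,0],[0,0,0.015,0,0,0,0],[0,0,0.015,0,0,0,0]]' && python3 -m crank '[[0,0,0,0,0,0,0.3],[0,0,0,0,0,0,0.6],[0,0,0,0,0,0,1],[0,0,0,0,0,0,1],[0,0,0,0,0,0,1]]' 30 && python3 -m crank '[[0,0,0,0,0,0,1],[0,0,0,0,0,0,1],[0,0,-0.005,0,0,0,1],[0,0,-0.015,0,0,0,1],[0,0,-0.03,0,0,0,1]]' 30;  python3 -m crank '[[0,0,-0.01,0,0,0,1],[0,0,-0.02,0,0,0,1],[0,0,-0.02,0,0,0,1]]';python3 - <<'E'
from h import *
d=snap('wrist','w10.png');s=snap('scene','s10.png')
a=cv2.imread('pics/w10.png')[120:384,130:400];b=cv2.imread('pics/s10.png')[110:242,175:310]
cv2.imwrite('pics/c10.png',np.hstack([a,cv2.resize(b,None,fx=2,fy=2)]))
E
```

```text
clock: 14.15
eef_pos: [547.9, 30.9, 51.7]
tcp_rot: [-3.141, -0.005, -3.141]
contact_force: [-0.7, -0.4, 1.0]
opening: 0.999
grasp_force: 0.0
clock: 14.55
eef_pos: [550.9, 31.8, 39.8]
tcp_rot: [3.142, 0.001, -3.14]
contact_force: [0.4, 0.6, 0.1]
opening: 1.003
grasp_force: 0.0
clock: 15.05
eef_pos: [550.7, 31.9, 39.6]
tcp_rot: [3.142, 0.0, -3.14]
contact_force: [-1.3, -0.1, 4.5]
opening: 0.331
grasp_force: 29.4
clock: 15.55
eef_pos: [550.0, 31.8, 69.6]
tcp_rot: [-3.141, -0.001, -3.14]
contact_force: [-1.4, -0.3, -1.0]
opening: 0.323
grasp_force: 29.7
clock: 15.85
eef_pos: [551.6, 31.9, 91.2]
tcp_rot: [3.141, 0.003, -3.14]
contact_force: [0.1, -0.9, -0.6]
opening: 0.326
grasp_force: 29.8
```

View pics/c10.png

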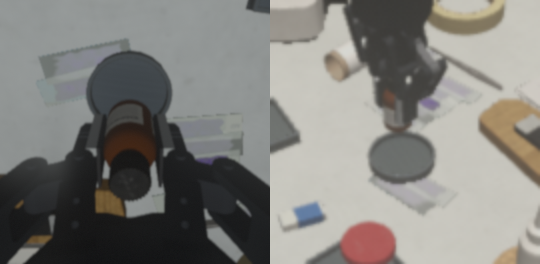

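The amber bottle is held upright by its body (opening 28 mm) and the round tray is empty. I carry it to the square tray at (457.5,159).

```bash
python3 -m crank '[[0.012,0.016,0,0,0,0,1],[0.035,0.048,0,0,0,0,1],[0.06,0.082,0,0,0,0,1],[0.08,0.11,0,0,0,0,1],[0.092,0.127,0,0,0,0,1]]' && python3 -m crank '[[0,0,0,0,0,0,1],[0,0,0.015,0,0,0,1],[0,0,0.03,0,0,0,1],[0,0,0.042,0,0,0,1],[0,0,0.045,0,0,0,1]]' && python3 -m crank '[[0,0,0.002,0,0,0,1],[0,0,0.004,0,0,0,1],[0,0,0.005,0,0,0,1],[0,0,0.005,0,0,0,1]]'
```

```text
clock: 16.45
eef_pos: [456.2, 160.0, 88.6]
tcp_rot: [-3.141, -0.002, -3.139]
contact_force: [0.0, 0.0, -1.1]
opening: 0.331
grasp_force: 29.8
clock: 16.95
eef_pos: [457.9, 157.9, 42.9]
tcp_rot: [-3.141, -0.002, -3.141]
contact_force: [-0.7, -0.5, 0.1]
opening: 0.327
grasp_force: 29.8
clock: 17.35
eef_pos: [458.7, 158.8, 39.7]
tcp_rot: [3.141, 0.001, -3.14]
contact_force: [-0.4, 0.1, -0.4]
opening: 0.327
grasp_force: 29.8
```

```bash
python3 -m crank '[[0,0,0.001,0,0,0,1],[0,0,0.001,0,0,0,0.6],[0,0,0.001,0,0,0,0.3],[0,0,0.001,0,0,0,0],[0,0,0.001,0,0,0,0]]' && python3 -m crank '[[0,0,0,0,0,0,0],[0,0,-0.02,0,0,0,0],[0,0,-0.06,0,0,0,0],[0,0,-0.105,0,0,0,0],[0,0,-0.15,0,0,0,0]]' && python3 -m crank '[[0,0,-0.03,0,0,0,0],[-0.01,-0.04,-0.03,0,0,0,0],[-0.022,-0.08,-0.03,0,0,0,0],[-0.036,-0.125,-0.03,0,0,0,0],[-0.049,-0.165,-0.03,0,0,0,0]]' && python3 -m crank '[[-0.012,-0.04,0,0,0,0,0],[-0.024,-0.083,0,0,0,0,0],[-0.036,-0.125,0,0,0,0,0],[-0.049,-0.165,0,0,0,0,0],[-0.049,-0.165,0,0,0,0,0]]'; python3 - <<'E'
from wm import *
d,im,hsv=measure('w11.png'); H,S,V=[hsv[...,i] for i in range(3)]
blob(d,(V>140)&(S<60),67,'dropper',(235,150,290,200))
E
python3 m.py | grep -E 'amber|pot|dropper|round|square'; python3 - <<'E'
import cv2
a=cv2.imread('pics/t1.png'); cv2.imwrite('pics/c11.png',cv2.resize(a[130:270,150:360],None,fx=3.5,fy=3.5))
E
```

```text
clock: 17.85
eef_pos: [458.4, 158.7, 38.3]
tcp_rot: [3.142, 0.0, -3.14]
contact_force: [0.5, -0.5, -0.0]
opening: 0.887
grasp_force: 0.0
clock: 18.35
eef_pos: [457.8, 158.5, 189.6]
tcp_rot: [-3.141, -0.001, -3.14]
contact_force: [0.6, 0.1, -0.4]
opening: 1.0
grasp_force: 0.0
clock: 18.85
eef_pos: [507.8, -8.0, 218.5]
tcp_rot: [-3.141, 0.001, -3.14]
contact_force: [0.9, 0.8, 0.2]
opening: 1.0
grasp_force: 0.0
clock: 19.35
eef_pos: [558.1, -175.6, 218.2]
tcp_rot: [-3.14, 0.001, 3.14]
contact_force: [0.9, 0.2, -0.6]
opening: 0.999
grasp_force: 0.0
tcp [ 556.2 -170.9  217.8] [ 3.141e+00 -1.000e-03 -3.141e+00]
dropper rect [ 566.1 -150.4   16.    19.6    2. ] circ [ 566.1 -150.1   12.4]
dropper rect [ 557.  -171.9   30.1   33.5   90. ] circ [ 557.  -172.    17.1]
square rect [456.4 159.8  69.9  67.   82.9] circ [456.7 160.1  46.4]
round rect [554.3  31.3  66.3  62.9   1.7] circ [553.7  30.4  33.9]
dropper rect [434.8 -83.   42.7  43.4   1.5] circ [434.3 -83.1  22.8]
```

View pics/w11.png

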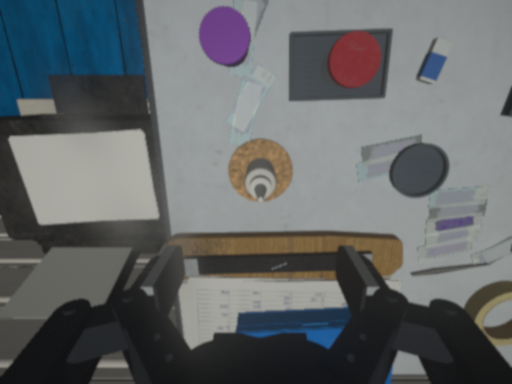

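The dropper stands on the coaster at (260,180) and the pot in the oblong tray at (355,60). The round tray is empty at (418,169). I pick up the dropper.

```bash
python3 -m crank '[[0,0,0.045,0,0,0,0],[0,0,0.09,0,0,0,0],[0,0,0.12,0,0,0,0],[0,0,0.135,0,0,0,0],[0,0,0.137,0,0,0,0]]' && python3 -m crank '[[0,0,0.006,0,0,0,0],[0,0,0.011,0,0,0,0],[0,0,0.016,0,0,0,0],[0,0,0.016,0,0,0,0]]' && python3 -m crank '[[0,0,0,0,0,0,0.3],[0,0,0,0,0,0,0.6],[0,0,0,0,0,0,1],[0,0,0,0,0,0,1],[0,0,0,0,0,0,1]]' 30 && python3 -m crank '[[0,0,0,0,0,0,1],[0,0,-0.005,0,0,0,1],[0,0,-0.015,0,0,0,1],[0,0,-0.03,0,0,0,1],[0,0,-0.05,0,0,0,1]]' 30 && python3 -m crank '[[0,0,0,0,0,0,1],[0,0.015,0,0,0,0,1],[0.001,0.05,0,0,0,0,1],[0.001,0.085,0,0,0,0,1],[0.001,0.1,0,0,0,0,1]]' && python3 -m crank '[[0,0.025,0,0,0,0,1],[0,0.06,0,0,0,0,1],[0,0.088,0,0,0,0,1],[0,0.102,0,0,0,0,1],[0,0.102,0,0,0,0,1]]'
```

```text
clock: 20.05
eef_pos: [555.7, -169.9, 79.9]
tcp_rot: [3.141, -0.003, -3.139]
contact_force: [-0.3, 0.4, 0.4]
opening: 0.998
grasp_force: 0.0
clock: 20.45
eef_pos: [556.8, -171.2, 65.3]
tcp_rot: [-3.142, 0.0, -3.14]
contact_force: [0.0, -0.5, 0.0]
opening: 1.003
grasp_force: 0.0
clock: 20.95
eef_pos: [557.0, -171.3, 65.7]
tcp_rot: [-3.141, 0.0, -3.14]
contact_force: [-1.2, 0.4, 4.1]
opening: 0.399
grasp_force: 29.9
clock: 21.45
eef_pos: [556.4, -171.1, 116.2]
tcp_rot: [3.141, -0.001, -3.14]
contact_force: [-0.3, 0.2, 0.4]
opening: 0.393
grasp_force: 30.1
clock: 21.95
eef_pos: [554.6, -68.2, 114.6]
tcp_rot: [3.141, -0.002, -3.139]
contact_force: [-0.3, -0.1, -0.7]
opening: 0.395
grasp_force: 30.1
clock: 22.45
eef_pos: [555.3, 32.4, 115.0]
tcp_rot: [3.142, -0.0, -3.138]
contact_force: [0.1, -0.5, 0.4]
opening: 0.395
grasp_force: 30.1
```

```bash
python3 -m crank '[[0,0,0,0,0,0,1],[0,0,0.015,0,0,0,1],[0,0,0.03,0,0,0,1],[0,0,0.042,0,0,0,1],[0,0,0.045,0,0,0,1]]' && python3 -m crank '[[0,0,0.002,0,0,0,1],[0,0,0.004,0,0,0,1],[0,0,0.005,0,0,0,1],[0,0,0.0055,0,0,0,1],[0,0,0.0055,0,0,0,1]]' && python3 -m crank '[[0,0,0,0,0,0,0.5],[0,0,0,0,0,0,0.4],[0,0,0,0,0,0,0.2],[0,0,0,0,0,0,0],[0,0,0,0,0,0,0]]' && python3 -m crank '[[0,0,0,0,0,0,0],[0,0,-0.02,0,0,0,0],[0,0,-0.06,0,0,0,0],[0,0,-0.105,0,0,0,0],[0,0,-0.15,0,0,0,0]]' && python3 -m crank '[[0,0,-0.02,0,0,0,0],[0,0,-0.02,0,0,0,0]]'; python3 - <<'E'
from wm import *
d,im,hsv=measure('w12.png'); H,S,V=[hsv[...,i] for i in range(3)]
blob(d,(V>140)&(S<60),67,'dropper',(235,150,290,200))
blob(d,(S>130)&((H<8)|(H>172)),64,'pot',(40,0,260,150))
br=(H<25)&(S>90)
blob(d,br,45,'amber',(330,40,440,160),15)
for n,p in dict(amb_cap=(457.5,159.2,67),amb_base=(457.5,159.2,6),drop67=(554.5,31,67),tip=(554.5,31,112)).items(): print(n,np.round(proj(d,p),0))
E
```

```text
clock: 22.95
eef_pos: [554.6, 29.9, 68.9]
tcp_rot: [-3.141, -0.002, -3.141]
contact_force: [0.1, -0.3, 0.2]
opening: 0.399
grasp_force: 30.1
clock: 23.45
eef_pos: [556.0, 30.8, 65.7]
tcp_rot: [-3.141, 0.001, -3.14]
contact_force: [-1.1, -0.7, 5.2]
opening: 0.396
grasp_force: 30.7
clock: 23.95
eef_pos: [555.5, 30.9, 64.7]
tcp_rot: [-3.142, -0.0, -3.14]
contact_force: [-0.2, 0.9, -0.6]
opening: 0.997
grasp_force: 0.0
clock: 24.45
eef_pos: [555.1, 30.8, 216.2]
tcp_rot: [-3.142, -0.001, -3.14]
contact_force: [0.6, 0.8, 1.2]
opening: 1.0
grasp_force: 0.0
clock: 24.65
eef_pos: [557.5, 30.9, 238.4]
tcp_rot: [3.141, 0.006, -3.14]
contact_force: [1.2, -0.1, -0.4]
opening: 0.998
grasp_force: 0.0
tcp [554.8  30.8 233.6] [-3.142e+00 -2.000e-03 -3.140e+00]
dropper rect [569.5  29.6  54.9  20.5  88.4] circ [569.5  29.   28.8]
dropper rect [555.1  29.6  28.1  29.3   1. ] circ [555.2  29.7  15.2]
dropper rect [541.4  59.1  38.9   7.6   2.1] circ [541.4  58.4  19.6]
pot rect [436.3 -82.2  46.6  46.   80.7] circ [436.1 -82.   23.8]
amber rect [4.608e+02 1.526e+02 2.350e+01 1.470e+01 3.000e-01] circ [460.8 156.7  12.2]
amb_cap [387.  86.]
amb_base [365.  89.]
drop67 [260. 179.]
tip [260. 191.]
```

View pics/w12.png

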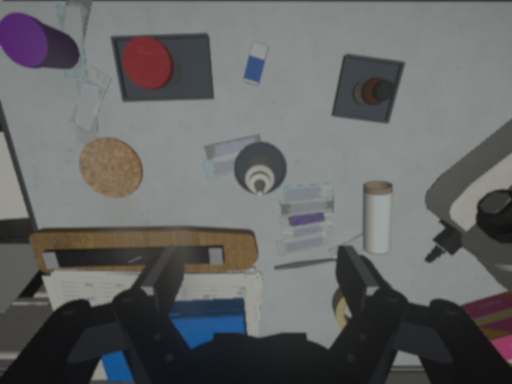

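All three stand upright and centred: dropper in the round tray (260,172), amber in the square tray (378,90), about 5 mm off centre, and pot in the oblong tray (147,62). The eraser, tube and forceps have not moved, and the gripper is well clear.

```bash
python3 -c "
from rig import sign_off
print(sign_off())"
```

```text
the job is handed in; nothing more can be done
None
```

I handed the job in at about 25 s on the robot clock: the dropper bottle is in the round tray, the amber bottle in the square tray and the specimen pot in the oblong tray, all upright and within about 6 mm of centre in the last wrist view, with the eraser, card tube and forceps left where they lay; no verdict came back.

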